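Lock the meter hatch with its quarter-turn fastener

ROBOT

A 7-joint arm with a two-finger parallel gripper is mounted at the origin on the work surface. World frame = base frame: x ahead of the robot, y to its left, z up, the work surface at z = 0. Lengths are in mm, angles in rad, forces in N, time in s.
With the tool pointing down it reaches from about 400 to 875 mm from the base axis. Payload 19.3 kg.
Tool frame: the origin (TCP) lies at the very end of the fingers, on their centre line; the grasp point (between the pads) lies 19 mm behind it (grip_point_offset is the z of the grasp point in the tool frame, in mm); z points along the fingers, x is the direction in which the jaws open and shut, and the axes are right-handed (so a half turn about z gives the same grasp; the last joint's range is limited). The gripper opens to 85 mm and grips with 20 to 120 N. Pads are 22 mm wide; open, the fingers measure 114 mm over their backs; the gripper's body (76 mm by 85 mm) begins 54 mm behind the grasp point. The pads swing forward as they close: fully open they stand 13 mm farther back than shut.
Start: joints at [-1.235, 0.521, -0.036, 1.599, 0.021, 1.021, -0.113], TCP at [246.738, 574.225, 231.291] pointing down, gripper open.
Joint ranges: [-2.91, 2.91], [-0.3, 2.13], [-1.5, 1.42], [0.17, 2.43], [-1.26, 4.41], [0.16, 1.93], [-2.52, 2.52]. Speed limits (rad/s): [1.89, 1.89, 2.39, 2.39, 3.01, 3.01, 3.01].

INTERFACE

Orientations are given as a 3x3 rotation matrix whose columns are the frame's x, y, z axes.
In Python, from workcell import movep, movel, goto_joints, open_gripper, clamp, wait, inverse_kinematics, read_state, camera, PlanningError, finish_job, grip_point_offset gives the robot as it stands. Calls block until the motion is done:
- movep(position, orientation): joint-space move of the TCP to a pose.
- movel(position, frame=None, max_speed=150, guard=None): straight line of the TCP; frame=None keeps the orientation; max_speed is the mean speed in mm/s. With guard (N) it stops when the force on the tool has changed by that much, and returns True; else False.
- goto_joints(angles): joint-space move.
- open_gripper() and clamp(): open the fingers fully, or close them until they stop; the grip force is fixed at half the most.
- wait(seconds).
- inverse_kinematics(position, orientation): joint angles nearest the present ones, or None.
- read_state(): the state.
- camera(name): name is "scene" or "side" or "wrist"; returns a dict with "image" (400x640x3 uint8, blue, green, red), "range_z" (400x640 float32, mm along the optical axis (not along the pixel's ray), 0 where there is no reading), "fx", "fy", "cx", "cy" (pixels), "cam_to_world" (4x4, takes a point from camera to world coordinates). Camera axes: x right, y up, looking along -z (the intrinsics and any distortion apply to the point x, -y, -z); pixel columns grow to the right and rows downward; lengths in mm; the calibration is good to about 2 mm. A picture is of the moment at which its call begins.
A pose or a line that the arm cannot do raises PlanningError and nothing moves.
- finish_job(): hands the job in, once; it reports no verdict.
The state is a dict: "time": time; "qpos": joint angles; "qvel": joint speeds; "joint_efforts": joint torques, N m; "eef_pos": TCP position; "tool_rot": TCP orientation; "ft_force": force on the tool from outside, world axes, zero at the start; "torque": the same for the moment, N m; "finger_gap": finger opening in mm.
Only numpy, scipy, OpenCV 4.12 (cv2) and the standard library are available. Lean on these libraries where they do the work, as an engineer would, in place of code of your own. Each camera call takes 0.05 s, during which the arm holds its last target.

TASK

The spring-hinged inspection hatch on top of the tiled pipe box stands ajar: lock it. With the gripper's fingertips in the slot of the round quarter-turn fastener, press the hatch down flush against its spring, keep it down and turn the fastener clockwise (seen from above) a quarter turn to its stop, so that the hatch stays shut by itself when you take the hand away. This is pushing work only: do not lift the hatch further open, and leave the toiletries standing around where they are.

Things in the scene. Friction and masses are not known exactly. Their poses are not given: they have to be found in the camera images.
- pipe_box: Fixed tiled box (pipe boxing) on the ledge, 360 x 500 x 120 mm (x, y, z), placed anew and turned up to 0.3 rad each time. Origin: centre of its underside, on the ledge; z up; x points away from the robot, from the hatch's free edge to its hinge; y to the left. When the hatch is shut the fastener's axis is at x = -0.085, y = 0 here, the slot's floor at z = 0.106, the panel's top at 0.120, flush with the box.
- hinge (a point): Middle of the hatch's hinge line, which runs along the pipe box's y, at x = 0.108, y = 0, z = 0.124 m in the pipe box's frame (4 mm above the box top). Axes as the pipe box. The hatch is a white 240 x 240 x 16 mm steel panel; its free edge is 243 mm from this line, and the fastener's axis 193 mm from it, on the panel's centre line. The slot's floor lies 18 mm below the line when shut.
- hatch (a joint): Hatch angle, rad: 0 = shut and flush, a hard stop; positive = the edge near the robot raised about the hinge line. Starts ajar at 0.16 to 0.32, held by a sprung hinge with some friction. Pressing it down at the fastener takes 1 to 3 N; let go unlocked, it springs up again to 0.1 or more. Let go locked, it rises some 2 mm at the edge (about 0.01 rad) and is held.
- fastener (a joint): Fastener angle, rad: 0 = unlocked, pi/2 = locked, hard stops at both; grows clockwise seen from above. Starts at 0 to 0.3. Takes 0.06 N m (3 N at 20 mm) and stays where left. A 68 mm tongue under the panel turns with it; past about 0.7 rad it slides 2 mm under the box top's near edge, only if the hatch is held flush; else it hits that edge, or lies above it and keeps the hatch open.
- slot (a point): Centre of the slot's floor, on the fastener's axis. Steel dial 80 mm across in an aluminium ring 96 mm across, 2 mm proud of the hatch. One straight slot right across it, 34 mm wide, 80 long, floor 14 mm below the panel's top, upright walls. x along the slot, z out of the panel. At angle 0 x points to the hinge; at pi/2 the slot is parallel to the near edge, its robot-side end gone round to the left.
- swab_box: Bystander: bamboo swab box with sliding lid, 95 x 64 x 47 mm, origin under its centre. Stands on the pipe box beside the hatch.
- perfume: Bystander: glass perfume bottle, 30 x 50 x 88 mm, origin under its centre. Stands on the pipe box beside the hatch.
- soap_dish: Bystander: white ceramic soap dish with a bar of soap, 115 x 80 x 26 mm, origin under its centre. Stands on the pipe box beside the hatch.
- clipper: Bystander: nail clipper with green plastic lever, 70 x 16 x 15 mm, origin under its centre. Lies on the pipe box beside the hatch.
- brush: Bystander: small hard silicone brush, bristles up, 78 x 44 x 28 mm, origin under its centre. Lies on the ledge beside the pipe box.
- paper_roll: Bystander: upright paper roll, 108 mm across, 98 mm high, origin under its centre. Stands on the ledge beside the pipe box.
- cream_jar: Bystander: cream jar, 64 mm across, 46 mm high, origin under its centre. Stands on the ledge beside the pipe box.

How it is judged:
By the outcome, as a careful person would: the job done as asked, in the order asked, and still so for the second after the job is handed in, with the robot touching nothing.
It also fails if it takes over 38 s, if anything falls off the work surface, if the arm or the gripper's body presses on something with over 40 N, if the wrist force passes 120 N, or if a joint passes its speed limit or range.

## Working session

There is one attempt and no reset: what is moved stays moved. The work goes in short steps, each a Python script; the robot and the scene stay as the last script left them, time stands still between calls to the robot, and variables do not carry over. Pictures are saved under pics/ and viewed, and the job is handed in when it is done.

```bash
mkdir -p pics; ls
python3 - <<'E'
from workcell import *
import cv2, numpy as np
for n in ("scene","side","wrist"):
    c=camera(n); cv2.imwrite(f"pics/{n}0.png",c["image"]); np.savez(f"{n}0.npz",**c)
    print(n,c["fx"],c["fy"],c["cx"],c["cy"],np.round(c["cam_to_world"],3).tolist(),[k for k in c])
s=read_state();print(s["time"],s["eef_pos"],s["tool_rot"],s["finger_gap"],s["ft_force"]);print(grip_point_offset)
E
```

```text
pics
scene 493.94670630605344 493.94670630605344 318.31560286137835 190.66168928146658 [[0.031, -0.839, 0.544, 1385.142], [0.999, 0.031, -0.01, -28.581], [-0.009, 0.544, 0.839, 1348.099], [0.0, 0.0, 0.0, 1.0]] ['image', 'range_z', 'fx', 'fy', 'cx', 'cy', 'cam_to_world']
side 504.19515930034703 504.19515930034703 318.3630130855935 199.60641628903863 [[0.988, 0.062, -0.144, 337.556], [-0.155, 0.517, -0.842, -1404.365], [0.022, 0.854, 0.52, 992.283], [0.0, 0.0, 0.0, 1.0]] ['image', 'range_z', 'fx', 'fy', 'cx', 'cy', 'cam_to_world']
wrist 323.51193923439644 323.51193923439644 318.64264597792817 200.14890472949358 [[0.394, -0.88, -0.266, 179.365], [0.919, 0.377, 0.114, 602.984], [0.0, -0.289, 0.957, 372.369], [0.0, 0.0, 0.0, 1.0]] ['image', 'range_z', 'fx', 'fy', 'cx', 'cy', 'cam_to_world']
0.15 [246.68630334 573.98675494 230.87871276] [[ 3.94795914e-01  9.18768801e-01 -2.76600278e-04]
 [ 9.18768452e-01 -3.94796006e-01 -8.02732604e-04]
 [-8.46726358e-04  6.27839424e-05 -9.99999640e-01]] 85.2175464392993 [ 1.75613366  0.98298838 -0.33988242]
-18.700000000000003
```

View pics/scene0.png

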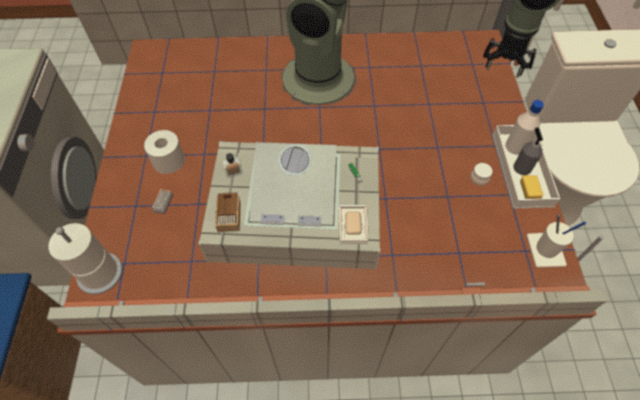

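View pics/side0.png

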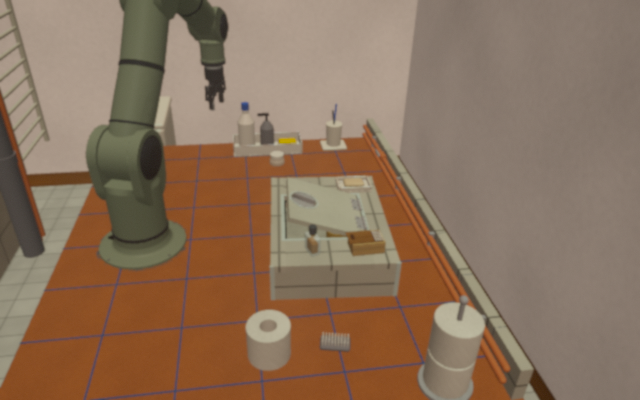

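View pics/wrist0.png

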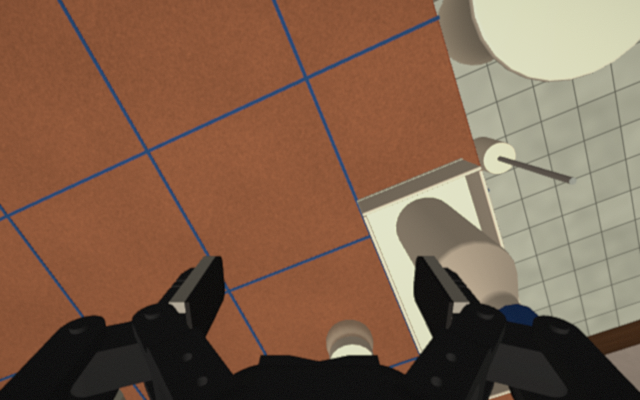

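The scene view shows the pipe box around (212–380, 143–265). The fastener dial is at about (295,160), with the perfume at (232,163), swab box (228,211), soap dish (353,223) and clipper (355,172). Next I compute points from range.

```bash
cat > h.py <<'E'
import numpy as np, cv2
def cloud(c):
    z=c["range_z"].astype(float); v,u=np.mgrid[0:400,0:640]
    X=(u-c["cx"])/c["fx"]*z; Y=-(v-c["cy"])/c["fy"]*z
    P=np.stack([X,Y,-z,np.ones_like(z)],-1)
    W=P@np.array(c["cam_to_world"]).T; W=W[...,:3]; W[z<=0]=np.nan
    return W
E
python3 - <<'E'
from h import *
c=np.load("scene0.npz"); W=cloud(c)
np.set_printoptions(precision=0,suppress=True,linewidth=160)
for p in [(160,295),(190,295),(215,295),(180,230),(200,370),(145,230),(240,350),(230,230),(100,400)]: print(p,W[p])
m=(abs(W[...,2]-120)<5)
m=m.astype(np.uint8); n,l,st,ce=cv2.connectedComponentsWithStats(m)
for i in range(1,n):
    if st[i,4]>100: print(st[i],ce[i])
im=c["image"][110:290,180:410]; cv2.imwrite("pics/crop.png",cv2.resize(im,None,fx=3.4,fy=3.3,interpolation=cv2.INTER_CUBIC))
d=np.clip(W[110:290,180:410,2],60,260); cv2.imwrite("pics/h.png",cv2.resize(np.nan_to_num((d-60)*1.27).astype(np.uint8),None,fx=3.4,fy=3.3,interpolation=cv2.INTER_NEAREST))
E
```

```text
(160, 295) [510. -81. 168.]
(190, 295) [608. -82. 155.]
(215, 295) [673. -84. 124.]
(180, 230) [ 538. -280.  115.]
(200, 370) [627. 136. 119.]
(145, 230) [ 407. -288.  119.]
(240, 350) [765.  67. 137.]
(230, 230) [ 717. -266.  128.]
(100, 400) [121. 301.  -5.]
[ 199  141  181  112 8070] [295. 204.]
```

View pics/crop.png

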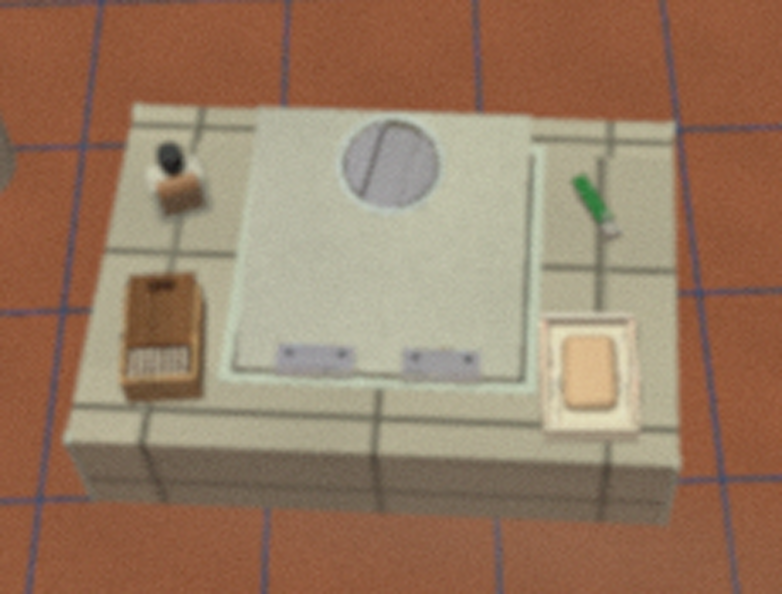

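View pics/h.png

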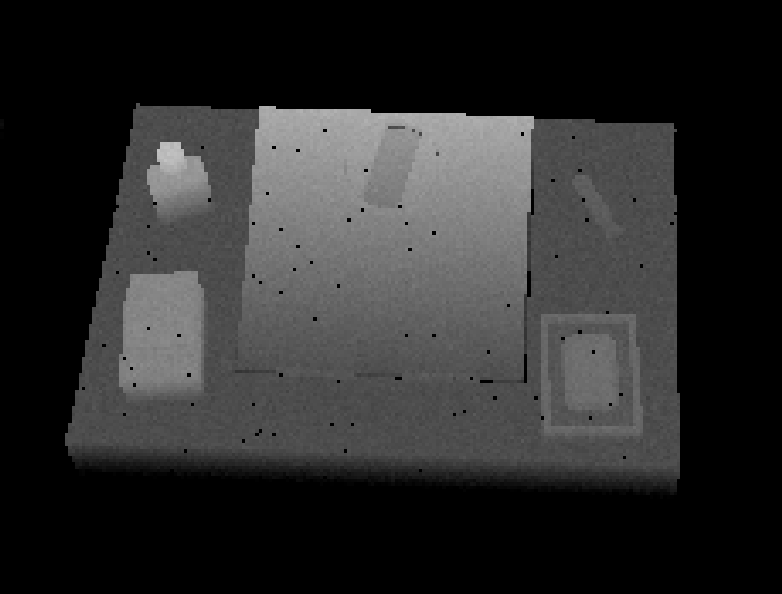

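```bash
cat >> h.py <<'E'
def analyse(c,verbose=True):
    W=cloud(c); Z=W[...,2]
    roi=np.zeros(Z.shape,bool); roi[110:290,180:410]=1
    m=roi&(abs(Z-119)<5)
    k=cv2.morphologyEx(m.astype(np.uint8),cv2.MORPH_OPEN,np.ones((3,3),np.uint8))>0
    P=W[k&m][:,:2].astype(np.float32)
    r=cv2.minAreaRect(P); return W,roi,P,r
E
python3 - <<'E'
from h import *
np.set_printoptions(precision=3,suppress=True,linewidth=160)
c=np.load("scene0.npz"); W,roi,P,r=analyse(c); print(r)
(cx,cy),(w,h),a=r
th=np.deg2rad(a); 
# angle of box x axis in world, near 0
c4=[th+i*np.pi/2 for i in range(-4,5)]; th=min(c4,key=lambda t:abs(t)); print("yaw",th)
# refine edges: percentiles
R=np.array([[np.cos(th),-np.sin(th)],[np.sin(th),np.cos(th)]])
# robust edges: per-bin extremes, line fits
Q=P@R
def edge(A,B,sgn,lo,hi):
    bins=np.arange(lo,hi,8);xs=[];ys=[]
    for b in bins:
        s=A[(B>=b)&(B<b+8)]
        if len(s)>2: xs.append(b+4); ys.append(s.max() if sgn>0 else s.min())
    xs=np.array(xs);ys=np.array(ys);ok=np.ones(len(xs),bool)
    for _ in range(5):
        p=np.polyfit(xs[ok],ys[ok],1); e=abs(np.polyval(p,xs)-ys); ok=e<max(3,2*np.median(e[ok]))
    return p,ok.sum(),len(xs),np.median(ys)
q0=np.median(Q,0); print(Q.min(0),Q.max(0))
mn,mx=Q.min(0),Q.max(0)
for nm,A,B,s,i in (("far",0,1,1,1),("near",0,1,-1,1),("left",1,0,1,0),("right",1,0,-1,0)):
    print(nm,edge(Q[:,A],Q[:,B],s,mn[i]+15,mx[i]-15))
print("top z",np.median(W[roi&(abs(W[...,2]-119)<5)][:,2]))
E
```

```text
((592.687255859375, -87.80206298828125), (500.5444030761719, 366.60040283203125), 85.35304260253906)
yaw -0.08110470678560011
[ 414.552 -289.769] [781.153 210.776]
far (array([  0.004, 778.226]), np.int64(46), 59, np.float64(777.544960920769))
near (array([ -0.042, 568.616]), np.int64(59), 59, np.float64(673.4431096634454))
left (array([  0.004, 207.008]), np.int64(30), 43, np.float64(208.308059558601))
right (array([  -0.008, -282.838]), np.int64(34), 43, np.float64(-287.59722569903533))
top z 120.42124164287839
```

```bash
cat > fit.py <<'E'
from h import *
np.set_printoptions(precision=4,suppress=True,linewidth=160)
def fit(c,th=-0.081,ctr=(592.7,-87.8)):
    W=cloud(c); R=np.array([[np.cos(th),-np.sin(th)],[np.sin(th),np.cos(th)]])
    B=W.copy(); B[...,:2]=(W[...,:2]-np.array(ctr))@R
    x,y,z=B[...,0],B[...,1],B[...,2]
    m=(abs(y)<110)&(x>-150)&(x<70)&(z>112)&(z<230)
    # hatch plane fit robust: z=ax+by+c
    P=B[m];ok=np.ones(len(P),bool)
    for _ in range(8):
        A=np.c_[P[:,0],P[:,1],np.ones(len(P))]; s=np.linalg.lstsq(A[ok],P[ok,2],rcond=None)[0]; e=P[:,2]-A@s; ok=abs(e)<4
    print("plane",s,"angle",np.arctan(-s[0]),"rms",e[ok].std(),"z at hinge x=108:",s[0]*108+s[2])
    al=np.arctan(-s[0])
    # hatch extents
    allm=(abs(y)<160)&(x>-170)&(x<125)&(z>135); res=z-(s[0]*x+s[1]*y+s[2])
    pan=allm&(abs(res)<4); print("panel y range",np.percentile(y[pan],[.5,99.5]),"x min",np.percentile(x[pan],.5))
    # slot: residual below plane 
    sl=(res<-6)&(res>-22)&(abs(y)<60)&(x<0)&(x>-160)&(z>115)
    sl=cv2.morphologyEx(sl.astype(np.uint8),cv2.MORPH_OPEN,np.ones((2,2),np.uint8))>0
    S=B[sl]; print("slot n",len(S),"mean",S.mean(0),"res",np.median(res[sl]))
    # along-panel coordinates
    rr=(108-S[:,0])*np.cos(al)+ (S[:,2]-124)*np.sin(al)
    Q=np.c_[rr,S[:,1]].astype(np.float32); r=cv2.minAreaRect(Q); print("slot rect (dist from hinge, y)",r, Q.mean(0))
    u,sv,vt=np.linalg.svd(Q-Q.mean(0)); print("principal dir",vt[0])
    return B,sl
if __name__=="__main__":
    c=np.load("scene0.npz"); B,sl=fit(c)
    v,u=np.nonzero(sl); print(u.min(),u.max(),v.min(),v.max())
E
python3 fit.py
```

```text
plane [ -0.3185   0.0033 154.4966] angle 0.30836451833862993 rms 2.0912545541830383 z at hinge x=108: 120.09585403208362
panel y range [-118.4571  120.3775] x min -124.73399835451956
slot n 260 mean [nan nan nan] res nan
slot rect (dist from hinge, y) ((200.91348266601562, 7.491840362548828), (104.91839599609375, 32.6170539855957), 20.905733108520508) [nan nan]Traceback (most recent call last):
  File "fit.py", line 27, in <module>
    c=np.load("scene0.npz"); B,sl=fit(c)
                                  ~~~^^^
  File "fit.py", line 24, in fit
    u,sv,vt=np.linalg.svd(Q-Q.mean(0)); print("principal dir",vt[0])
            ~~~~~~~~~~~~~^^^^^^^^^^^^^
    u, s, vh = gufunc(a, signature=signature)
               ~~~~~~^^^^^^^^^^^^^^^^^^^^^^^^
    raise LinAlgError("SVD did not converge")
numpy.linalg.LinAlgError: SVD did not converge
```

```bash
sed -i 's/    S=B\[sl\];/    sl\&=~np.isnan(z); S=B[sl]; S=S[~np.isnan(S[:,2])];/; s/np.linalg.svd(Q-Q.mean(0))/np.linalg.svd(Q-Q.mean(0),full_matrices=False)/' fit.py; sed -i 's/cv2.minAreaRect(Q)/cv2.minAreaRect(Q[np.abs(Q[:,0]-193)<60])/' fit.py; sed -i 's/np.median(res\[sl\])/np.nanmedian(res[sl])/' fit.py
python3 fit.py
```

```text
plane [ -0.3185   0.0033 154.4966] angle 0.30836451833862993 rms 2.0912545541830383 z at hinge x=108: 120.09585403208362
panel y range [-118.4571  120.3775] x min -124.73399835451956
slot n 259 mean [-79.6349   2.3107 166.7432] res -14.408409106709257
slot rect (dist from hinge, y) ((190.77870178222656, 2.962078094482422), (82.24481201171875, 36.23178482055664), 14.56110954284668) [191.7569   2.3107]
principal dir [-0.976  -0.2178]
288 303 149 173
```

```bash
cat > plan.py <<'E'
import numpy as np
th=-0.081; ctr=np.array([592.7,-87.8]); R2=np.array([[np.cos(th),-np.sin(th)],[np.sin(th),np.cos(th)]])
AX=ctr+R2@np.array([-85.,0.])
def rot(phi): 
    c,s=np.cos(phi),np.sin(phi); return np.array([[c,s,0],[s,-c,0],[0,0,-1.]])
def sdir(q): a=th-q; return np.array([np.cos(a),np.sin(a)])
def phi(q): return th-q+np.pi/2
def floor(t): # box x,z of floor centre at hatch angle t
    return 108-193*np.cos(t)-18*np.sin(t), 124+193*np.sin(t)-18*np.cos(t)
E
python3 - <<'E'
from plan import *; from workcell import *
np.set_printoptions(precision=2,suppress=True)
print(AX)
for q in (0,.23,.8,1.57,1.8):
  for h in (0,np.pi):
    p=AX-20*sdir(q)
    for z in (106,230): print(q,h,z,inverse_kinematics([p[0],p[1],z],rot(phi(q)+h)))
clamp(); s=read_state(); print(s["time"],s["finger_gap"],s["eef_pos"])
import cv2; c=camera("wrist"); cv2.imwrite("pics/w1.png",c["image"])
E
```

```text
[507.98 -80.92]
0 0 106 [-0.05  0.51  0.12  2.05 -0.1   0.59  1.63]
0 0 230 [-0.26  0.34  0.39  1.95 -0.16  0.88  1.7 ]
0 3.141592653589793 106 [-0.38  0.59  0.57  2.07 -0.53  0.63 -1.1 ]
0 3.141592653589793 230 [-0.68  0.49  1.    1.97 -0.51  0.95 -1.08]
0.23 0 106 [-0.08  0.51  0.15  2.05 -0.13  0.59  1.42]
0.23 0 230 [-0.29  0.34  0.41  1.95 -0.17  0.88  1.47]
0.23 3.141592653589793 106 [-0.38  0.59  0.57  2.07 -0.52  0.63 -1.34]
0.23 3.141592653589793 230 [-0.74  0.55  1.1   1.97 -0.59  0.99 -1.23]
0.8 0 106 [-0.17  0.53  0.24  2.04 -0.22  0.59  0.91]
0.8 0 230 [-0.35  0.35  0.46  1.94 -0.2   0.89  0.91]
0.8 3.141592653589793 106 [-0.74  0.96  1.22  2.07 -1.12  1.02 -1.36]
0.8 3.141592653589793 230 [-0.8   0.65  1.23  1.96 -0.72  1.06 -1.69]
1.57 0 106 [-0.3   0.57  0.41  2.01 -0.38  0.63  0.28]
1.57 0 230 [-0.42  0.39  0.55  1.91 -0.26  0.91  0.18]
1.57 3.141592653589793 106 [-0.74  0.98  1.22  2.03 -1.12  1.04 -2.16]
1.57 3.141592653589793 230 [-0.79  0.68  1.23  1.93 -0.74  1.08 -2.47]
1.8 0 106 [-0.33  0.59  0.45  2.   -0.42  0.64  0.09]
1.8 0 230 [-0.44  0.41  0.59  1.9  -0.28  0.91 -0.02]
1.8 3.141592653589793 106 [ 0.84  0.91 -1.28  1.95  1.    1.12  1.97]
1.8 3.141592653589793 230 [ 0.87  0.65 -1.27  1.84  0.68  1.18  2.21]
0.9167 -0.2810988559126121 [246.75 574.22 231.28]
```

View pics/w1.png

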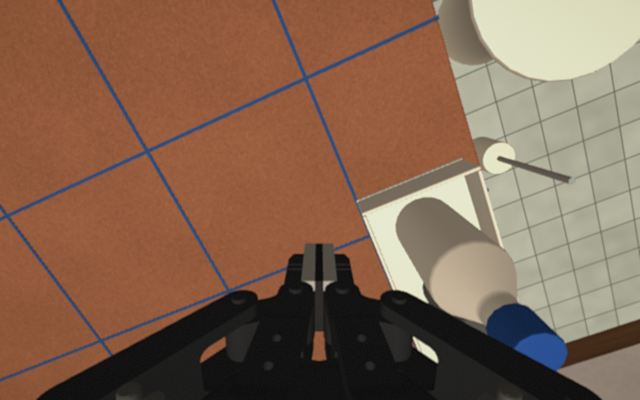

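Run:
```python
from h import *; from workcell import *
np.set_printoptions(precision=1,suppress=True,linewidth=180)
c=camera("wrist"); W=cloud(c); s=read_state()
T=(W-np.array(s["eef_pos"]))@np.array(s["tool_rot"])
print(s["time"])
for v in (244,248,252,256,260,265,270,275,280,285,290):
    for u in (290,295,300,308,312,318,328,335,345): 
        print("(%5.0f%5.0f%5.0f)"%tuple(np.nan_to_num(T[v,u],nan=-1)),end="")
    print()
```

```text
1.0167
(  -35   97  232)(  -29   98  233)(  -23   97  231)(   -5  -11   -5)(   -3  -10   -4)(   -0  -10   -3)(    5  -11   -4)(   21   98  233)(   -1   -1   -1)
(  -36  103  233)(  -29  103  232)(  -23  103  234)(   -5  -10   -8)(   -3  -10   -8)(   -0  -10   -8)(    4  -10   -8)(   21  102  231)(   34  103  232)
(  -36  109  234)(  -29  108  232)(  -23  109  233)(   -4  -10  -12)(   -3  -10  -12)(   -0  -11  -14)(    4  -10  -12)(   21  108  231)(   34  108  231)
(  -36  114  232)(  -10   -7   -9)(   -8   -7   -9)(   -4  -10  -16)(   -3  -10  -15)(   -0  -10  -16)(    4  -10  -16)(    8   -6   -8)(   12   -6   -8)
(  -13   -6  -11)(  -10   -6  -12)(   -8   -6  -12)(   -4  -10  -20)(   -3  -11  -20)(   -0  -11  -20)(    4  -11  -20)(    7   -6  -11)(   12   -6  -11)
(  -12   -6  -16)(   -1   -1   -1)(   -8   -6  -16)(   -4  -10  -23)(   -2  -11  -25)(   -0  -10  -24)(    4  -10  -24)(    7   -6  -16)(   12   -6  -16)
(  -12   -7  -21)(  -10   -6  -20)(   -8   -7  -21)(   -4  -11  -29)(   -2  -11  -30)(   -0  -10  -28)(    4  -11  -29)(    7  -10  -27)(   11   -7  -22)
(  -11   -7  -26)(   -9   -6  -24)(   -7   -6  -24)(   -4  -10  -32)(   -2  -10  -32)(   -0  -11  -33)(    4  -10  -32)(    6  -10  -32)(   11   -6  -25)
(  -11   -6  -28)(   -9   -6  -29)(   -7   -7  -29)(   -4  -11  -36)(   -2  -11  -36)(   -0  -11  -36)(    4  -10  -36)(    6  -11  -36)(   11   -7  -29)
(  -10  -13  -44)(   -8  -14  -44)(   -6  -13  -43)(   -4  -11  -41)(   -2   -9  -37)(   -0   -9  -37)(    3  -11  -41)(    6  -13  -43)(    9  -13  -43)
(  -10  -12  -45)(   -8  -13  -47)(   -6  -12  -46)(   -4  -11  -44)(   -2  -11  -44)(   -0   -7  -36)(    3  -12  -44)(    6  -12  -45)(    9  -13  -46)
```

Run:
```python
from plan import *; from h import *; from workcell import *
np.set_printoptions(precision=2,suppress=True)
q=.24; p=AX-18*sdir(q)
f=rot(th-q)
for qq in (.24,.8,1.2,1.57,1.75):
    pp=AX-18*sdir(qq); print(inverse_kinematics([pp[0],pp[1],104],rot(th-qq)))
movep([p[0],p[1],285],f)
c=camera("wrist"); np.savez("w2.npz",**c); cv2.imwrite("pics/w2.png",c["image"])
s=read_state(); print(s["time"],s["eef_pos"],s["qpos"],s["ft_force"])
```

```text
[-0.28  0.56  0.42  2.06 -0.39  0.6   0.09]
[-0.36  0.58  0.52  2.05 -0.48  0.63 -0.4 ]
[-0.42  0.61  0.59  2.04 -0.56  0.65 -0.74]
[-0.41  0.62  0.58  2.02 -0.54  0.66 -1.12]
[-0.41  0.62  0.58  2.01 -0.54  0.66 -1.31]
3.5333 [491.11 -74.5  284.88] [-0.49  0.31  0.67  1.89 -0.22  1.02 -0.05] [-0.77 -0.22 -0.59]
```

View pics/w2.png

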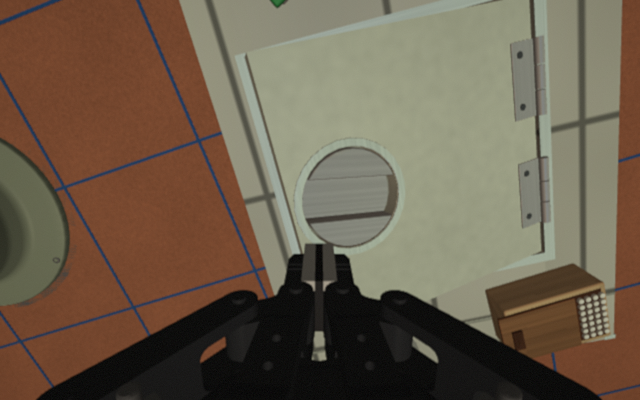

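Wrist view: ring centre is about (350,194) and the slot runs across it from (305,200) to (393,195), nearly aligned with the image's horizontal, which is the tool x axis. I measure it from depth.

Run:
```python
from h import *; from plan import *
np.set_printoptions(precision=3,suppress=True,linewidth=160)
c=np.load("w2.npz"); W=cloud(c)
B=W.copy(); B[...,:2]=(W[...,:2]-ctr)@R2
x,y,z=B[...,0],B[...,1],B[...,2]
v,u=np.mgrid[0:400,0:640]
m=(abs(y)<105)&(x>-110)&(x<60)&(z>112)&(z<215)&(v<250)
P=B[m];ok=np.ones(len(P),bool)
for _ in range(10):
    A=np.c_[P[:,0],P[:,1],np.ones(len(P))]; s=np.linalg.lstsq(A[ok],P[ok,2],rcond=None)[0]; e=P[:,2]-A@s; ok=abs(e)<2.5
t=np.arctan(-s[0]); print("plane",s,"t",t,"rms",e[ok].std(),"z hinge",s[0]*108+s[2])
res=(z-(s[0]*x+s[1]*y+s[2]))*np.cos(t)
r=(108-x)*np.cos(t)+(z-124)*np.sin(t)
sl=(res<-9)&(res>-18)&(abs(y)<50)&(r>140)&(r<245)&(v<240)
n,l,st,ce=cv2.connectedComponentsWithStats(sl.astype(np.uint8)); k=1+np.argmax(st[1:,4]); sl=l==k
Q=np.c_[r[sl],y[sl]].astype(np.float32); print(st[k],np.median(res[sl]),Q.mean(0),cv2.minAreaRect(Q))
# slot wall edges by bins along r
for b in range(155,235,8):
    g=Q[(Q[:,0]>=b)&(Q[:,0]<b+8),1]
    if len(g)>5: print(b+4,np.percentile(g,[2,98]),g.mean())
# ring circle: contour of image
print(B[194,350],"axis cand r,y:",r[194,350],y[194,350])
# panel edges y
pan=(abs(res)<2.5)&(r>100)&(r<130)&(v<240); print("panel y",np.percentile(y[pan],[.5,99.5]))
pan=(abs(res)<2.5)&(abs(y-30)<30); print("rmax",np.percentile(r[pan],99.8))
```

```text
plane [ -0.322  -0.003 153.494] t 0.3119343394039644 rms 0.8596538826723487 z hinge 118.66779430762699
[ 302  175   91   47 3362] -14.663137184676529 [190.581  -2.857] ((189.6551971435547, -2.702301025390625), (80.22281646728516, 32.92205810546875), 12.903298377990723)
159 [-25.627   5.95 ] -10.202538
167 [-24.203   7.586] -8.188845
175 [-22.539   9.585] -6.4540973
183 [-20.581  11.368] -4.6962724
191 [-18.637  13.743] -2.4847214
199 [-16.695  15.462] -0.69073945
207 [-14.864  17.142] 0.80956334
215 [-12.906  19.293] 3.2091815
223 [-11.196  19.621] 3.062123
231 [-9.78  8.91] -1.9396087
[-76.107  -1.57  162.342] axis cand r,y: 186.9889868175619 -1.5697559253298636
panel y [-65.931 118.72 ]
rmax 241.6473228228637
```

```bash
cat >> plan.py <<'E'
def w(bx,by,z): p=ctr+R2@np.array([bx,by]); return [p[0],p[1],z]
def rep(tag=""):
    from workcell import read_state
    s=read_state(); e=np.array(s["eef_pos"]); b=(e[:2]-ctr)@R2; r=np.array(s["tool_rot"])
    print(tag,"t%.2f"%s["time"],"box",np.round(b,1),"z%.1f"%e[2],"phi%.3f"%np.arctan2(r[1,0],r[0,0]),"F",np.round(s["ft_force"],1),"M",np.round(s["torque"],2)); return s
E
python3 - <<'E'
from plan import *; from workcell import *; import cv2
q=.232; f=rot(th-q)
movel(w(-92.5,3,215),f,120); rep()
g=movel(w(-94.1,3,176),f,60,guard=8); rep(g)
if not g:
    g=movel(w(-96,3,158),f,30,guard=8); rep(g)
c=camera("wrist"); cv2.imwrite("pics/w3.png",c["image"]); c=camera("side"); cv2.imwrite("pics/s3.png",cv2.resize(c["image"][150:310,240:420],None,fx=3.5,fy=3.5))
E
```

```text
t4.28 box [-92.3   2.9] z215.5 phi-0.313 F [0.1 0.2 1.1] M [-0.    0.02 -0.02]
False t5.08 box [-94.    2.9] z176.1 phi-0.313 F [-0.   0.1  0.6] M [-0.03  0.02 -0.05]
False t5.83 box [-96.    2.9] z158.0 phi-0.313 F [0.  0.  0.6] M [0.04 0.02 0.05]
```

View pics/w3.png

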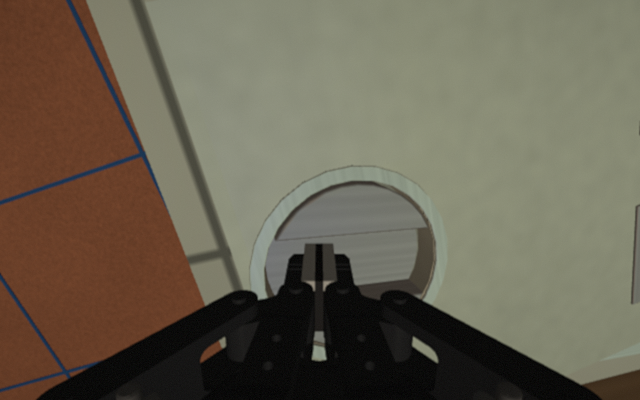

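View pics/s3.png

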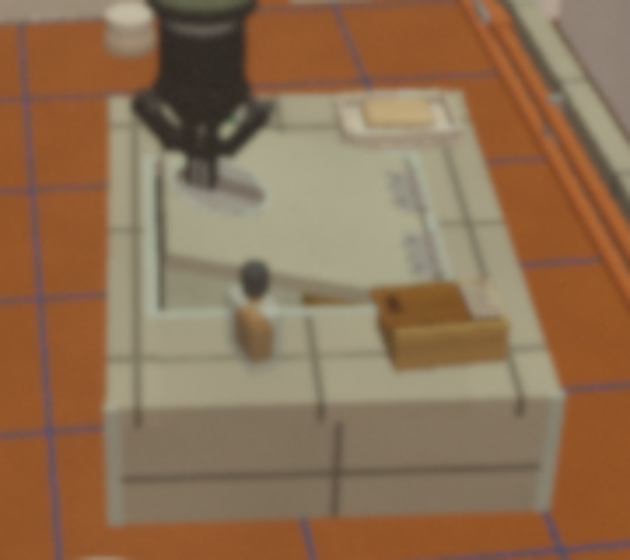

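The fingertips are in the slot, with its far wall at about (275,238)–(420,230) and the near wall at about (410,283). I press down now.

Run:
```python
from plan import *; from workcell import *; import cv2
q=.232; f=rot(th-q)
g=movel(w(-99,3,116),f,40,guard=12); rep(g)
if not g:
    g=movel(w(-99,3,98),f,10,guard=10); rep(g)
wait(.3); rep()
c=camera("wrist"); cv2.imwrite("pics/w4.png",c["image"]); c=camera("side"); cv2.imwrite("pics/s4.png",cv2.resize(c["image"][150:310,240:420],None,fx=3.5,fy=3.5))
```

```text
False t7.12 box [-99.   3.] z116.1 phi-0.313 F [ 0.1  0.1 -0.1] M [-0.01  0.01 -0.03]
True t8.19 box [-98.7   3. ] z105.9 phi-0.313 F [-3.   1.3 12.6] M [ 0.2   0.5  -0.04]
 t8.49 box [-98.7   3. ] z105.9 phi-0.313 F [-1.8  0.1 12.6] M [0.18 0.49 0.  ]
```

View pics/w4.png

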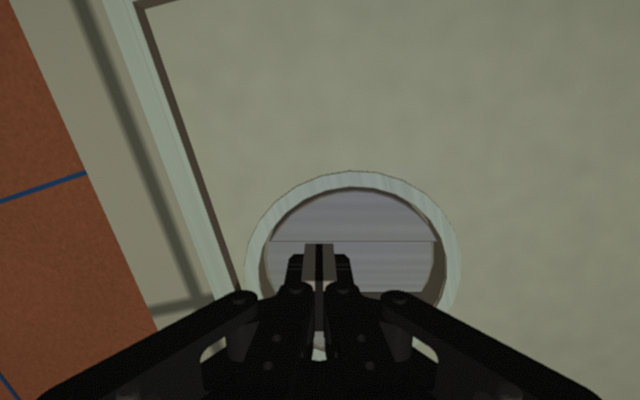

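View pics/s4.png

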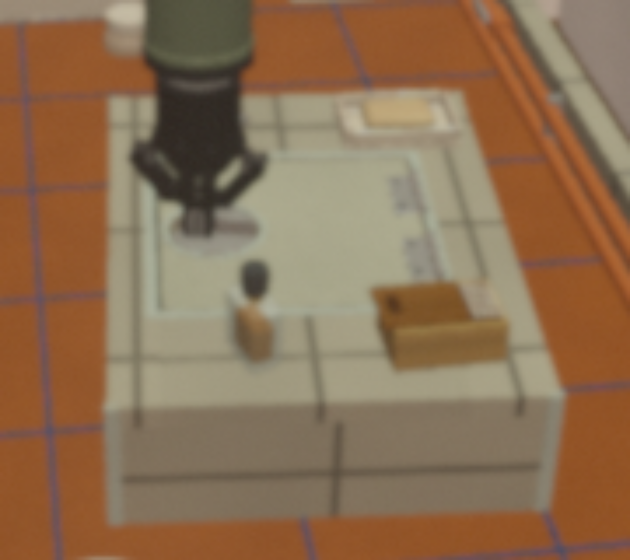

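```bash
cat >> plan.py <<'E'
def tgt(q,e,z,r=14,lead=0):
    return w(-85-r*np.cos(q)+e*np.sin(q), r*np.sin(q)+e*np.cos(q), z), rot(th-q-lead)
E
python3 - <<'E'
from plan import *; from workcell import *
for q,e in ((.232,3),(.232,6),(.35,6),(.5,6),(.65,6)):
    p,f=tgt(q,e,105.2)
    g=movel(p,f,20,guard=20); s=rep((q,e,g))
    if g or s["ft_force"][2]<6: break
E
```

```text
(0.232, 3, False) t8.91 box [-97.8   5.3] z105.8 phi-0.314 F [-4.6 -4.5 19.5] M [-1.04  0.96 -0.09]
(0.232, 6, False) t9.21 box [-96.8   8.1] z105.8 phi-0.314 F [-2.3 -5.9 18.1] M [-1.27  0.59 -0.07]
(0.35, 6, False) t9.47 box [-95.5   9.7] z105.8 phi-0.433 F [-1.8 -3.1 19.6] M [-0.89  0.48 -0.11]
(0.5, 6, False) t9.78 box [-93.7  11.4] z105.8 phi-0.582 F [-1.3 -3.3 19.5] M [-0.71  0.35 -0.09]
(0.65, 6, False) t10.07 box [-91.8  12.7] z105.8 phi-0.732 F [-0.7 -2.7 18.8] M [-0.64  0.29 -0.08]
```

Run:
```python
from plan import *; from workcell import *; import cv2
for q in (.8,.95,1.1,1.25,1.4,1.5):
    p,f=tgt(q,6,105.2)
    g=movel(p,f,20,guard=20); s=rep((q,g))
    if g or s["ft_force"][2]<6: break
c=camera("wrist"); cv2.imwrite("pics/w5.png",c["image"]); np.savez("w5.npz",**c)
```

```text
(0.8, False) t10.38 box [-89.8  13.7] z105.8 phi-0.882 F [-2.  -2.8 18.9] M [-0.54  0.33 -0.09]
(0.95, False) t10.68 box [-87.7  14.3] z105.8 phi-1.032 F [-2.2 -2.9 20.5] M [-0.53  0.39 -0.12]
(1.1, False) t10.97 box [-85.5  14.6] z105.8 phi-1.182 F [-2.2 -1.8 20.8] M [-0.45  0.43 -0.07]
(1.25, False) t11.28 box [-83.3  14.7] z105.8 phi-1.332 F [-3.4 -2.  20.2] M [-0.36  0.6  -0.07]
(1.4, False) t11.57 box [-81.   14.3] z105.8 phi-1.482 F [-2.8 -1.4 20.5] M [-0.26  0.6  -0.06]
(1.5, False) t11.82 box [-80.   14.2] z105.8 phi-1.582 F [-5.1  0.7 23.8] M [0.21 1.19 0.02]
```

View pics/w5.png

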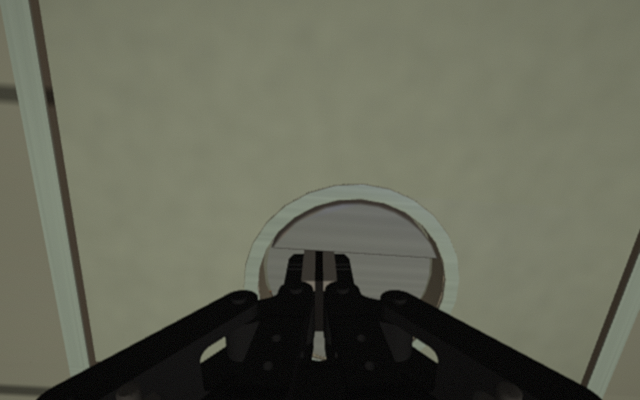

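Run:
```python
from plan import *; from workcell import *; import cv2
for q,e in ((1.571,6),(1.571,8),(1.571,10)):
    p,f=tgt(q,e,105.2)
    g=movel(p,f,10,guard=12); s=rep((q,e,g))
    if g: break
c=camera("wrist"); cv2.imwrite("pics/w6.png",c["image"]); np.savez("w6.npz",**c)
```

```text
(1.571, 6, False) t12.13 box [-79.1  13.9] z105.8 phi-1.653 F [-5.7  1.6 24.1] M [0.38 1.31 0.05]
(1.571, 8, True) t12.35 box [-79.1  13.9] z105.9 phi-1.652 F [-3.7  2.5 15.9] M [0.38 1.02 0.02]
```

View pics/w6.png

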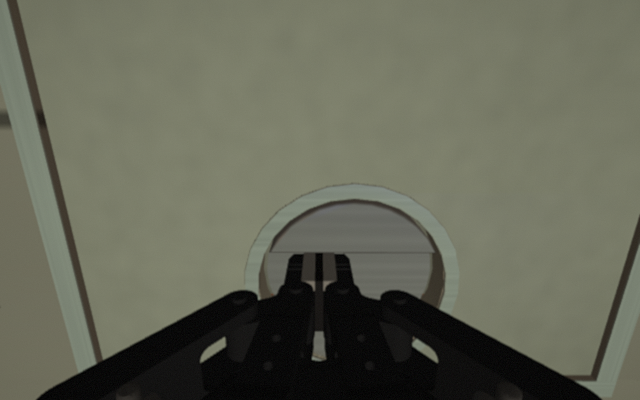

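The slot is parallel to the near edge and the stop is felt. I lift straight up slowly, then check.

Run:
```python
from plan import *; from workcell import *; import cv2
s=read_state(); p=np.array(s["eef_pos"])
movel([p[0],p[1],p[2]+4],None,15); rep()
movel([p[0],p[1],p[2]+30],None,60); rep()
movel([p[0],p[1],p[2]+179],None,150); rep()
wait(.5)
for n in ("wrist","scene","side"):
    c=camera(n); np.savez(n+"7.npz",**c); im=c["image"]
    if n=="scene": im=cv2.resize(im[20:290,180:410],None,fx=2.2,fy=2.2)
    if n=="side": im=cv2.resize(im[150:310,240:420],None,fx=3.5,fy=3.5)
    cv2.imwrite(f"pics/{n}7.png",im)
```

```text
t12.83 box [-79.2  14. ] z109.8 phi-1.652 F [ 0.2 -0.8  0.3] M [-0.02  0.04  0.02]
 t13.42 box [-79.   14.1] z136.0 phi-1.652 F [-0.6 -0.5  0.4] M [ 0.04  0.02 -0.02]
 t14.56 box [-79.4  14. ] z284.2 phi-1.652 F [-0.1 -0.1 -0.1] M [ 0.04  0.03 -0.01]
```

View pics/wrist7.png

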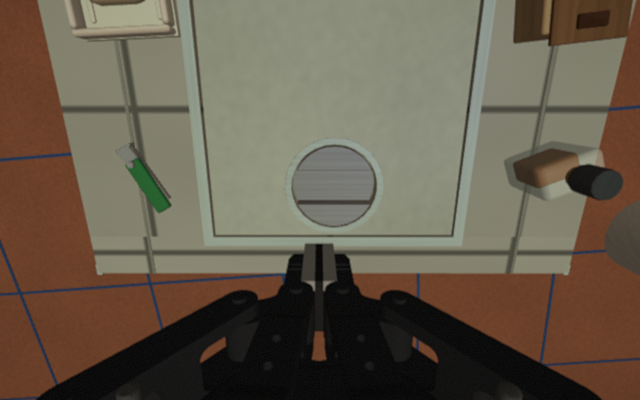

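View pics/side7.png

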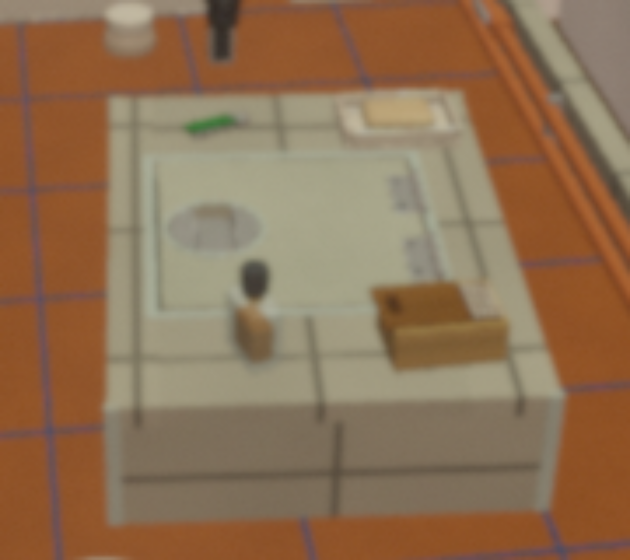

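Run:
```python
from h import *; from plan import *
np.set_printoptions(precision=3,suppress=True,linewidth=160)
for name in ("w2","wrist7"):
    c=np.load(name+".npz"); W=cloud(c)
    B=W.copy(); B[...,:2]=(W[...,:2]-ctr)@R2
    x,y,z=B[...,0],B[...,1],B[...,2]; v,u=np.mgrid[0:400,0:640]
    m=(abs(y)<105)&(x>-125)&(x<60)&(z>112)&(z<215)&(v<250)
    P=B[m];ok=np.ones(len(P),bool)
    for _ in range(10):
        A=np.c_[P[:,0],P[:,1],np.ones(len(P))]; s=np.linalg.lstsq(A[ok],P[ok,2],rcond=None)[0]; e=P[:,2]-A@s; ok=abs(e)<2.5
    print(name,"plane",s,"t",np.arctan(-s[0]))
    res=z-(s[0]*x+s[1]*y+s[2])
    sl=((res<-9)&(res>-18)&(abs(y)<60)&(x<-20)&(x>-140)&(v<240)).astype(np.uint8)
    n,l,st,ce=cv2.connectedComponentsWithStats(sl); k=1+np.argmax(st[1:,4]); 
    Q=np.c_[x[l==k],y[l==k]].astype(np.float32); print(cv2.minAreaRect(Q))
    vx=cv2.fitLine(Q,cv2.DIST_L2,0,.01,.01).ravel(); print("q",np.arctan2(-vx[1],vx[0])%np.pi)
```

```text
w2 plane [ -0.321  -0.003 153.492] t 0.31067402839922986
((-77.84883880615234, -2.5312938690185547), (33.207740783691406, 77.37098693847656), 76.21861267089844)
q 0.23891437
wrist7 plane [ -0.011   0.001 120.013] t 0.011081701499660007
((-87.17060852050781, -0.85247802734375), (33.04623794555664, 83.09089660644531), 0.750292956829071)
q 1.5718386
```

```bash
python3 -c "
from workcell import *
print(finish_job(), read_state()['time'])"
```

```text
the job is handed in; nothing more can be done
the job is handed in; nothing more can be done
```

The hatch is locked and stays shut by itself, and I handed the job in at about 15 s of robot time.

**What I did:** With the fingers closed, I put the tips in the slot (hatch about 0.31 rad open, fastener about 0.23 rad). I pressed the hatch down until it sat flush, with the tip at z = 105.9 mm against the 106 mm expected. I then turned the fastener clockwise to its stop while holding it down with about 12–24 N, and lifted straight up.

**Last checks, with the hand clear:**
- **Hatch:** the angle measures 0.011 rad, which matches the expected locked rise of about 0.01.
- **Fastener:** the slot measures 1.572 rad, which is the quarter-turn stop.
- **Contact:** the wrist force reads about 0 N, so the robot is touching nothing.
- **Toiletries:** the items on the pipe box look unmoved in the before and after pictures. I did not measure their positions, and I did not look closely at the ones on the ledge.

**Disagreement:** the scene and wrist cameras differed by about 5 mm on the slot's sideways position. I aimed at the pipe box's centre line, between the two readings, and the tips went in without any side force.

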